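Pin the mounting plate, find its loose bolt and hold that bolt's cover open

TASK

Drop the two steel dowels one by one into the two end bores of the aluminium plate so that both are fully down, then tap the three bolts from above to find the loose one, which sinks and stays down. Lift the cover behind that bolt by its cross bar at least half-way to upright and keep holding it there so that a colleague can get at the nut: finish while still holding it. Leave the other two covers shut and do not disturb the other things on the bench.

Things in the scene. Friction and masses are not known exactly. Their poses are not given: they have to be found in the camera images.
- rig: aluminium mounting plate of a display stand, fixed to the bench, 130 (x) x 340 (y) x 40 mm high; origin at the centre of its underside; its x axis points away from the robot across the plate, y along the row of bolts. Along its near side stand three alike hexagon bolts, behind each bolt (away from the robot) is that bolt's hinged grey cover, and near each end is an open round dowel bore
- bore_0 (a point): centre of the mouth of the left (+y) dowel bore, in the plate's top face (40 mm above the bench): 19 mm diameter, 40 mm deep, down to the bench; 145 mm along y from the plate's middle and 30 mm towards the robot from it
- bore_1 (a point): centre of the mouth of the right (-y) dowel bore, in the plate's top face (40 mm above the bench): 19 mm diameter, 40 mm deep, down to the bench; 145 mm along y from the plate's middle and 30 mm towards the robot from it
- dowel_0_center (a point): centre (half-way up, 30 mm above its foot) of a plain steel dowel pin, 16 mm diameter, 60 mm long, 0.09 kg, standing upright on the bench; either dowel fits either bore; fully down it stands 20 mm proud of the plate. z axis along the pin
- dowel_1_center (a point): centre (half-way up, 30 mm above its foot) of a plain steel dowel pin, 16 mm diameter, 60 mm long, 0.09 kg, standing upright on the bench; either dowel fits either bore; fully down it stands 20 mm proud of the plate. z axis along the pin
- bolt_0_top (a point): centre of the top of the left (+y) bolt's hexagon head: head 25 mm across the corners, 10 mm high, its top 20 mm above the plate
- bolt_0 (a joint): how far the left (+y) bolt has been pushed down, m: 0 at the start. A tight bolt stands firm; exactly one of the three is loose, a different one each time and not to be told by eye: pressed from above with more than about 3 N it sinks 8 mm (0.008) to a hard stop and stays down
- cover_0_grip (a point): centre of the steel cross bar (14 mm diameter, 18 mm long along the plate's y) by which the left (+y) bolt's cover is lifted; it stands on a stem 24.5 mm above the cover's top face, 52 mm towards the robot from the hinge line and 30 mm above it when shut, and 43 mm beyond the bolt's centre
- cover_0 (a joint): opening of the left (+y) cover (60 x 66 mm, 5 mm thick, about 0.12 kg), rad: 0 shut, its hinge line runs along the plate's y on the plate's top face at the far edge of the cover, so its near edge rises up and away from the robot; stop at 1.1; it falls shut by itself when let go
- bolt_1_top (a point): centre of the top of the middle bolt's hexagon head: head 25 mm across the corners, 10 mm high, its top 20 mm above the plate
- bolt_1 (a joint): how far the middle bolt has been pushed down, m: 0 at the start. A tight bolt stands firm; exactly one of the three is loose, a different one each time and not to be told by eye: pressed from above with more than about 3 N it sinks 8 mm (0.008) to a hard stop and stays down
- cover_1_grip (a point): centre of the steel cross bar (14 mm diameter, 18 mm long along the plate's y) by which the middle bolt's cover is lifted; it stands on a stem 24.5 mm above the cover's top face, 52 mm towards the robot from the hinge line and 30 mm above it when shut, and 43 mm beyond the bolt's centre
- cover_1 (a joint): opening of the middle cover (60 x 66 mm, 5 mm thick, about 0.12 kg), rad: 0 shut, its hinge line runs along the plate's y on the plate's top face at the far edge of the cover, so its near edge rises up and away from the robot; stop at 1.1; it falls shut by itself when let go
- bolt_2_top (a point): centre of the top of the right (-y) bolt's hexagon head: head 25 mm across the corners, 10 mm high, its top 20 mm above the plate
- bolt_2 (a joint): how far the right (-y) bolt has been pushed down, m: 0 at the start. A tight bolt stands firm; exactly one of the three is loose, a different one each time and not to be told by eye: pressed from above with more than about 3 N it sinks 8 mm (0.008) to a hard stop and stays down
- cover_2_grip (a point): centre of the steel cross bar (14 mm diameter, 18 mm long along the plate's y) by which the right (-y) bolt's cover is lifted; it stands on a stem 24.5 mm above the cover's top face, 52 mm towards the robot from the hinge line and 30 mm above it when shut, and 43 mm beyond the bolt's centre
- cover_2 (a joint): opening of the right (-y) cover (60 x 66 mm, 5 mm thick, about 0.12 kg), rad: 0 shut, its hinge line runs along the plate's y on the plate's top face at the far edge of the cover, so its near edge rises up and away from the robot; stop at 1.1; it falls shut by itself when let go
- tray_mid (a point): bystander: centre of a small black open tray, 55 x 40 x 32 mm high, loose on the bench
- offcut: bystander: wooden offcut 75 x 35 x 20 mm, loose; origin at the centre of its underside
- tape: bystander: pale ring 90 mm across, 25 mm high, loose; origin at the centre of its underside
- driver: bystander: screwdriver lying on the bench; origin under it
- wrench: bystander: wrench lying on the bench; origin under it

How it is judged:
By the outcome, as a careful person would: the job done as asked, in the order asked, and still so for the second after the job is handed in, while the arm keeps its last pose, push and grip.
It also fails if it takes over 70 s, if anything falls off the work surface, if the arm or the gripper's body presses on something with over 40 N, if the wrist force passes 120 N, or if a joint passes its speed limit or range.

ROBOT

A 6-joint arm with a two-finger parallel gripper is mounted at the origin on the work surface. World frame = base frame: x ahead of the robot, y to its left, z up, the work surface at z = 0. Lengths are in m, angles in rad, forces in N, time in s.
With the tool pointing down it reaches from about 0.25 to 0.775 m from the base axis. Payload 4 kg.
Tool frame: the origin (TCP) lies on the centre line of the jaws, within the pads' length; the fingertips stand 22 mm ahead of it and the grasp point (between the pads) lies 3 mm ahead of it; z points along the fingers, y is the direction in which the jaws open and shut (so a half turn about z gives the same grasp; the last joint's range is limited). The gripper opens to 94 mm and grips with 3 to 60 N. Pads are 16 mm wide; open, the fingers measure 119 mm over their backs; the gripper's body (75 mm by 177 mm) begins 78 mm behind the grasp point.
Start: joints at [-1.26, 0.087, 1.371, -0, 1.684, -0.103], TCP at [0.221, -0.504, 0.228] pointing down, gripper open.
Joint ranges: [-3.1, 3.1], [-0.76, 2.03], [0.27, 2.55], [-1.08, 4.22], [0.17, 2.65], [-2.57, 2.57]. Speed limits (rad/s): [2.79, 2.79, 3.14, 3.14, 3.14, 3.14].

INTERFACE

Orientations are given as [roll, pitch, yaw] about the fixed x, y, z axes, in that order (R = Rz(yaw) Ry(pitch) Rx(roll)).
In Python, from bench import robot gives the robot as it stands. The module is installed in compiled form; this text tells all that it offers.
- The arm moves only by the shell command python3 -m inch 'ROWS'. ROWS is JSON, a list of rows, each an object with "linear": the shift along the world's x, y, z scaled (see below), a list of three; "twist": the turn about the world's z scaled (see below); "gripper": the opening, from 0 (shut) to 1 (fully open). In form: [{"linear": [x, y, z], "twist": twist, "gripper": gripper}, ...]. A call has 1 to 10 rows; each row is the pose to reach, as a shift and turn from the pose commanded when the call began; what a row does not reach only later rows make up. The controller multiplies each number of a shift by 0.1 m and each number of a turn by 60 degrees. A row lasts 1/12 s, in which the tool goes at most 41.7 mm and 7.16 degrees, less where a joint would pass 70% of its speed; a pose out of reach is approached as far as the arm can. A call with a number of a shift or a turn outside -1 to 1 is refused whole. A call with a gripper value outside its range is refused whole. The fingers move at their own pace and stop on an object; the grip force is fixed at half the most. Time passes only in rows, so rows that repeat a pose let the fingers close. It gives the time, the measured TCP pose, the force and the opening at its end, in the units of the state.
- robot.get_obs(): the state, without advancing time (a new reading comes with each control period).
- robot.snapshot(name): name is "scene" or "top"; returns a dict with "image" (420x560x3 uint8, red, green, blue), "depth" (420x560 float32, m along the optical axis (not along the pixel's ray), 0 where there is no reading), "mtx" (3x3 intrinsics, pixels), "k1" (the pictures are not rectified: a ray, as slopes to the right and down, at radius r is drawn at 1 + k1 r^2 times it, then the intrinsics apply), "rvec" (rotation vector, rad) and "tvec" (3), from world to camera coordinates, as OpenCV has them. Camera axes: x right, y down, z forward; pixel columns grow to the right and rows downward; lengths in m; the calibration is good to about 2 mm. A picture is of the moment at which its call begins.
- robot.close_job(): hands the job in, once; it reports no verdict.
The state is a dict: "time": time; "joint_positions": joint angles; "qvel": joint speeds; "joint_torque": joint torques, N m; "tool_pos": TCP position; "ee_rot": TCP orientation; "wrist_force": force on the tool from outside, world axes, zero at the start; "wrist_torque": the same for the moment, N m; "width": finger opening in m.
Only numpy, scipy, OpenCV 4.12 (cv2) and the standard library are available. Lean on these libraries where they do the work, as an engineer would, in place of code of your own. Each camera call takes 0.05 s, during which the arm holds its last target.

## Working session

There is one attempt and no reset: what is moved stays moved. The work goes in short steps, Python scripts to look and compute and a shell command to move; the robot and the scene stay as the last step left them, time stands still between calls to the robot, and variables do not carry over. Pictures are saved under pics/ and viewed, and the job is handed in when it is done.

```bash
mkdir -p pics; python3 - <<'E'
from bench import robot
import cv2,numpy as np
print(robot.get_obs())
for n in("scene","top"):
    s=robot.snapshot(n); cv2.imwrite(f"pics/{n}0.png",s["image"][:,:,::-1]); np.savez(f"{n}0.npz",**s)
    R=cv2.Rodrigues(s["rvec"])[0]; print(n,s["mtx"],s["k1"],(-R.T@np.array(s["tvec"]).ravel()),R)
E
```

```text
{'time': 0.0, 'joint_positions': array([-1.26012321e+00,  8.79623618e-02,  1.37221524e+00,  1.19803281e-06,
        1.68357977e+00, -1.03105823e-01]), 'qvel': array([ 0.00085215,  0.00140609,  0.00050513, -0.00166444, -0.0010342 ,
        0.00184298]), 'joint_torque': array([ 6.46145090e-04, -3.40179348e+01, -3.02428007e+01,  7.16184033e-02,
        3.28880560e-02, -1.74578986e-04]), 'tool_pos': array([ 0.22098457, -0.50312532,  0.22631988]), 'ee_rot': array([-3.13943956e+00, -2.23983843e-04,  4.13778836e-01]), 'wrist_force': array([-0.43132551, -0.17615303,  0.4706931 ]), 'wrist_torque': array([ 0.01867252, -0.00673501, -0.03168782]), 'width': 0.09399627070139902}
scene [[525.68808827   0.         281.47755212]
 [  0.         525.68808827 210.65003163]
 [  0.           0.           1.        ]] -0.11399363831960288 [1.16427257 0.26791137 1.05223258] [[-0.43774594  0.89900626  0.01289341]
 [ 0.75155315  0.37374377 -0.5435839 ]
 [-0.49350416 -0.22826156 -0.8392558 ]]
top [[406.57855158   0.         272.95794533]
 [  0.         406.57855158 210.85085252]
 [  0.           0.           1.        ]] 0.027390855861146163 [ 4.54976315e-01 -6.99673824e-04  1.21411969e+00] [[ 0.0206239  -0.99969353  0.0136933 ]
 [-0.99508259 -0.02185206 -0.09660808]
 [ 0.0968777  -0.01163353 -0.9952283 ]]
```

View pics/scene0.png

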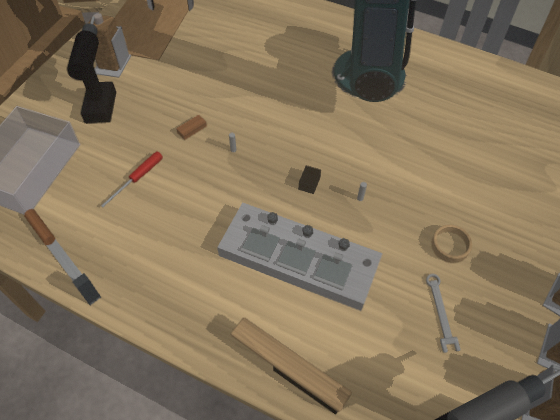

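View pics/top0.png

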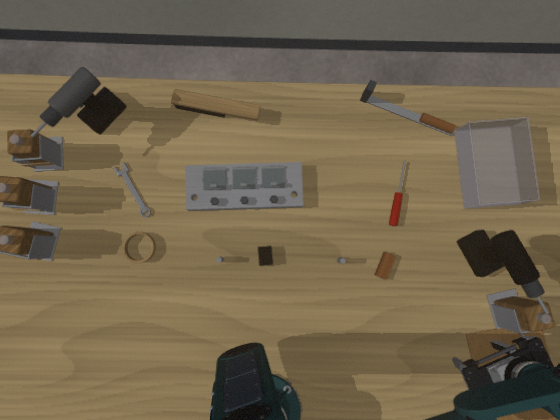

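```bash
cat > h.py <<'E'
import cv2,numpy as np
def load(n): return dict(np.load(n+".npz"))
def proj(s,P):
    return cv2.projectPoints(np.float64(P).reshape(-1,1,3),s["rvec"],s["tvec"],s["mtx"],np.array([float(s["k1"]),0,0,0,0]))[0].reshape(-1,2)
def ray(s,uv):
    n=cv2.undistortPoints(np.float64(uv).reshape(-1,1,2),s["mtx"],np.array([float(s["k1"]),0,0,0,0]),None,None,None).reshape(-1,2)
    R=cv2.Rodrigues(s["rvec"])[0]; d=np.c_[n,np.ones(len(n))]@R; c=-R.T@np.array(s["tvec"]).ravel()
    return c,d
def cast(s,uv,z):
    c,d=ray(s,uv); return c+d*((z-c[2])/d[:,2])[:,None]
def tri(views):
    A=np.zeros((3,3));b=np.zeros(3)
    for s,uv in views:
        c,d=ray(s,[uv]);d=d[0]/np.linalg.norm(d[0]);M=np.eye(3)-np.outer(d,d);A+=M;b+=M@c
    return np.linalg.solve(A,b)
def crop(s,x0,y0,x1,y1,f,name):
    im=s["image"][y0:y1,x0:x1,::-1]; cv2.imwrite(name,cv2.resize(im,None,fx=f,fy=f,interpolation=cv2.INTER_CUBIC))
E
python3 - <<'E'
from h import *
t=load("top0");s=load("scene0")
crop(t,180,155,360,275,4,"pics/topc.png")
crop(s,210,120,390,320,3,"pics/scenec.png")
E
```

```text
(no output)
```

View pics/topc.png

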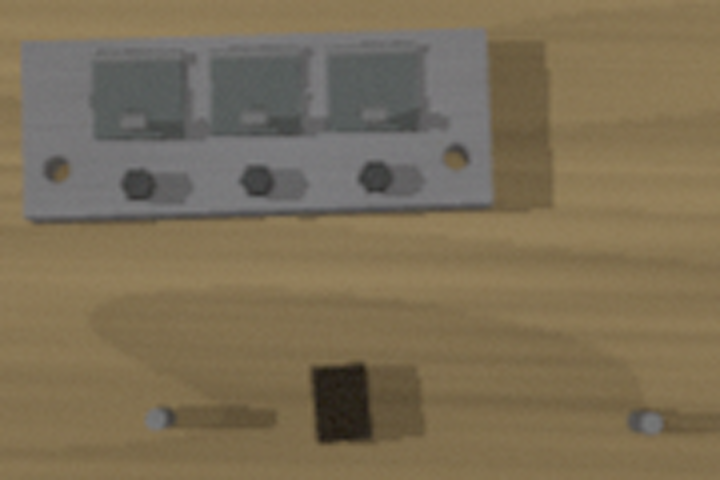

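View pics/scenec.png

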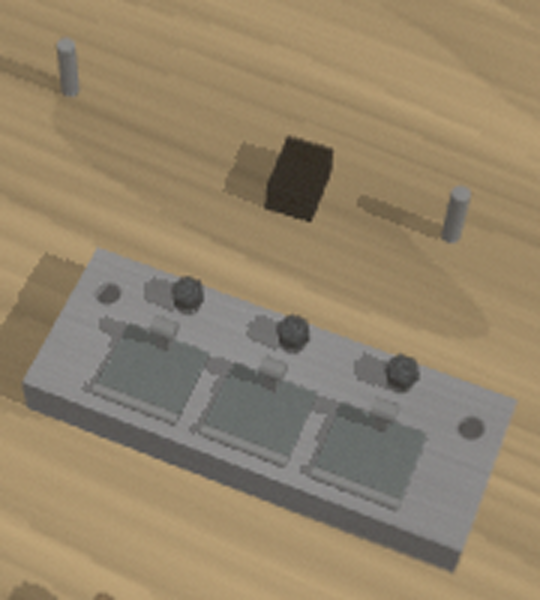

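```bash
python3 - <<'E'
from h import *
t=load("top0");s=load("scene0")
T=lambda x,y:(180+(x+.5)/4-.5,155+(y+.5)/4-.5)
S=lambda x,y:(210+(x+.5)/3-.5,120+(y+.5)/3-.5)
np.set_printoptions(precision=4,suppress=True)
def show(n,a,b,z):
    print(n,"tri",tri([(t,T(*a)),(s,S(*b))]),"top",cast(t,[T(*a)],z)[0],"scene",cast(s,[S(*b)],z)[0])
show("bore0",(57,169),(471,428),.04)
show("bore1",(456,156),(109,293),.04)
show("d0",(158,416),(460,194),.06)
show("d1",(652,423),(66,43),.06)
print("d feet scene",cast(s,[S(453,238),S(70,93)],0.0))
for n,a,b in (("b0",(139,183),(403,368)),("b1",(258,179),(294,328)),("b2",(377,175),(188,290))): show(n,a,b,.06)
# masks for dowels with gray colour
for nm,v,wins in(("top",t,[(212,250,232,270),(330,250,352,270)]),("scene",s,[(350,175,372,205),(225,128,242,156)])):
  for x0,y0,x1,y1 in wins:
    im=v["image"][y0:y1,x0:x1].astype(int); m=(im[...,2]-im[...,0]>-12)
    ys,xs=np.nonzero(m); print(nm,m.sum(),xs.mean()+x0,ys.mean()+y0,xs.min()+x0,xs.max()+x0,ys.min()+y0,ys.max()+y0)
# plate corners
C=cast(t,[T(22,42),T(487,28),T(493,204),T(26,217)],.04); print(C, np.linalg.norm(C-np.roll(C,-1,0),axis=1))
C=cast(s,[S(97,250),S(515,401),S(455,553),S(24,383)],.04); print(C, np.linalg.norm(C-np.roll(C,-1,0),axis=1))
E
```

```text
bore0 tri [0.6053 0.2164 0.037 ] top [0.6049 0.2158 0.04  ] scene [0.6069 0.2167 0.04  ]
bore1 tri [ 0.6209 -0.0729  0.0388] top [ 0.621  -0.0736  0.04  ] scene [ 0.6213 -0.0717  0.04  ]
d0 tri [0.4287 0.1355 0.0577] top [0.429  0.1344 0.06  ] scene [0.4301 0.1366 0.06  ]
d1 tri [ 0.4311 -0.2134  0.059 ] top [ 0.4312 -0.2137  0.06  ] scene [ 0.4317 -0.2125  0.06  ]
d feet scene [[ 0.4294  0.1394  0.    ]
 [ 0.4355 -0.2109  0.    ]]
b0 tri [0.5935 0.1546 0.0585] top [0.5937 0.1535 0.06  ] scene [0.5941 0.1556 0.06  ]
b1 tri [0.5982 0.0697 0.0591] top [0.5984 0.0688 0.06  ] scene [0.5984 0.0708 0.06  ]
b2 tri [ 0.603  -0.0151  0.0585] top [ 0.6032 -0.0161  0.06  ] scene [ 0.6035 -0.0136  0.06  ]
top 23 219.34782608695653 259.2608695652174 217 222 257 261
top 32 341.28125 260.125 338 345 258 262
scene 92 361.39130434782606 191.07608695652175 358 365 183 200
scene 88 232.4090909090909 142.10227272727272 229 235 133 151
[[ 0.6978  0.2448  0.04  ]
 [ 0.7163 -0.0949  0.04  ]
 [ 0.5864 -0.1011  0.04  ]
 [ 0.5695  0.2367  0.04  ]] [0.3402 0.1301 0.3382 0.1285]
[[ 0.5908 -0.0985  0.04  ]
 [ 0.5718  0.2379  0.04  ]
 [ 0.7027  0.2419  0.04  ]
 [ 0.7177 -0.0909  0.04  ]] [0.3369 0.1309 0.3331 0.1272]
```

```bash
python3 -m inch '[{"linear":[0.23,0.32,0],"twist":-0.1,"gripper":1},{"linear":[0.47,0.65,0],"twist":-0.2,"gripper":1},{"linear":[0.7,0.97,0],"twist":-0.344,"gripper":0.6},{"linear":[0.7,0.97,0],"twist":-0.344,"gripper":0.6},{"linear":[0.7,0.97,0],"twist":-0.344,"gripper":0.6}]'
python3 -m inch '[{"linear":[0.23,0.32,0],"twist":0,"gripper":0.5},{"linear":[0.47,0.65,0],"twist":0,"gripper":0.5},{"linear":[0.7,0.97,0],"twist":0,"gripper":0.5},{"linear":[0.7,0.97,0],"twist":0,"gripper":0.5},{"linear":[0.7,0.97,0],"twist":0,"gripper":0.5}]'
python3 -m inch '[{"linear":[0.23,0.32,-0.2],"twist":0,"gripper":0.5},{"linear":[0.47,0.65,-0.5],"twist":0,"gripper":0.5},{"linear":[0.7,0.97,-0.8],"twist":0,"gripper":0.5},{"linear":[0.7,0.97,-0.8],"twist":0,"gripper":0.5},{"linear":[0.7,0.97,-0.8],"twist":0,"gripper":0.5},{"linear":[0.7,0.97,-0.8],"twist":0,"gripper":0.5}]'
```

```text
time: 0.52
tool_pos: [0.2922, -0.4048, 0.2273]
ee_rot: [-3.141, 0.0, 0.057]
wrist_force: [-0.3, -0.7, -0.2]
width: 0.0773
time: 0.93
tool_pos: [0.3616, -0.3091, 0.2273]
ee_rot: [3.141, 0.001, 0.057]
wrist_force: [-0.7, 0.0, 0.1]
width: 0.0478
time: 1.43
tool_pos: [0.4303, -0.2137, 0.1465]
ee_rot: [-3.141, 0.003, 0.053]
wrist_force: [0.3, 0.1, 0.3]
width: 0.0469
```

```bash
python3 - <<'E'
from bench import robot
from h import *
s=robot.snapshot("scene"); np.savez("s1.npz",**s); crop(s,180,20,320,180,5,"pics/s1.png")
o=robot.get_obs();p=o["tool_pos"];print(p)
print(proj(s,[p-[0,0,.022],p,[.4313,-.2132,.06]]))
E
```

```text
[ 0.43067726 -0.21446207  0.14769038]
[[229.37681874 115.23123689]
 [228.74596857 108.7775683 ]
 [231.48943623 133.80861538]]
```

View pics/s1.png

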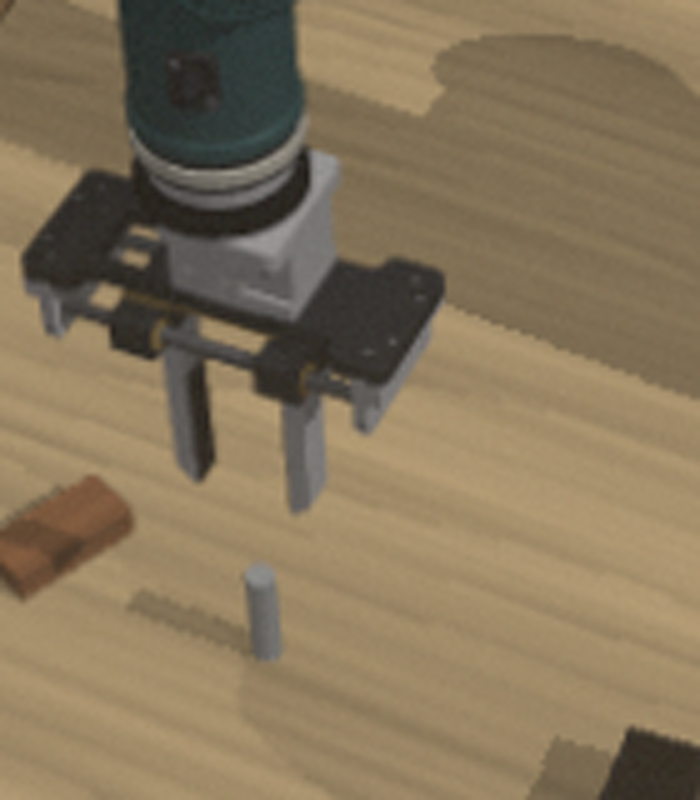

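The dowel stands midway below the open fingers (dowel top at full pixel ~(232,134), fingertips ~(229,118)). I'll descend and grip.

```bash
python3 -m inch '[{"linear":[0,0,-0.3],"twist":0,"gripper":0.5},{"linear":[0,0,-0.6],"twist":0,"gripper":0.5},{"linear":[0,0,-0.94],"twist":0,"gripper":0.5},{"linear":[0,0,-0.94],"twist":0,"gripper":0.5},{"linear":[0,0,-0.94],"twist":0,"gripper":0.5}]'
python3 -m inch '[{"linear":[0,0,0],"twist":0,"gripper":0},{"linear":[0,0,0],"twist":0,"gripper":0},{"linear":[0,0,0],"twist":0,"gripper":0},{"linear":[0,0,0],"twist":0,"gripper":0},{"linear":[0,0,0],"twist":0,"gripper":0},{"linear":[0,0,0],"twist":0,"gripper":0},{"linear":[0,0,0],"twist":0,"gripper":0},{"linear":[0,0,0],"twist":0,"gripper":0}]'
```

```text
time: 1.9
tool_pos: [0.4299, -0.2138, 0.0533]
ee_rot: [-3.141, 0.002, 0.051]
wrist_force: [-0.3, -0.3, 1.5]
width: 0.0467
time: 2.57
tool_pos: [0.4318, -0.2131, 0.0547]
ee_rot: [3.14, -0.002, 0.054]
wrist_force: [-0.4, 0.2, 5.8]
width: 0.0157
```

```bash
python3 -m inch '[{"linear":[0,0,0.3],"twist":0,"gripper":0},{"linear":[0,0,0.6],"twist":0,"gripper":0},{"linear":[0,0,0.8],"twist":0,"gripper":0},{"linear":[0.4,0.3,0.8],"twist":0,"gripper":0},{"linear":[0.7,0.5,0.8],"twist":0,"gripper":0},{"linear":[0.95,0.7,0.8],"twist":0,"gripper":0},{"linear":[0.95,0.7,0.8],"twist":0,"gripper":0},{"linear":[0.95,0.7,0.8],"twist":0,"gripper":0}]'
python3 -m inch '[{"linear":[0.3,0.22,0],"twist":0,"gripper":0},{"linear":[0.6,0.45,0],"twist":0,"gripper":0},{"linear":[0.95,0.7,0],"twist":0,"gripper":0},{"linear":[0.95,0.7,0],"twist":0,"gripper":0},{"linear":[0.95,0.7,0],"twist":0,"gripper":0},{"linear":[0.95,0.7,-0.2],"twist":0,"gripper":0},{"linear":[0.95,0.7,-0.2],"twist":0,"gripper":0},{"linear":[0.95,0.7,-0.2],"twist":0,"gripper":0}]'
python3 - <<'E'
from bench import robot
from h import *
s=robot.snapshot("scene"); np.savez("s2.npz",**s); crop(s,200,130,320,240,6,"pics/s2.png")
t=robot.snapshot("top"); np.savez("t2.npz",**t); crop(t,250,150,350,240,6,"pics/t2.png")
print(robot.get_obs()["tool_pos"],robot.get_obs()["width"])
E
```

```text
time: 3.23
tool_pos: [0.5263, -0.1412, 0.1321]
ee_rot: [-3.141, 0.003, 0.057]
wrist_force: [0.6, -0.4, -0.8]
width: 0.0155
time: 3.9
tool_pos: [0.6187, -0.0738, 0.112]
ee_rot: [-3.141, 0.005, 0.052]
wrist_force: [0.2, -0.6, -0.3]
width: 0.0153
[ 0.62032794 -0.07373197  0.11414482] 0.015413599255127338
```

View pics/s2.png

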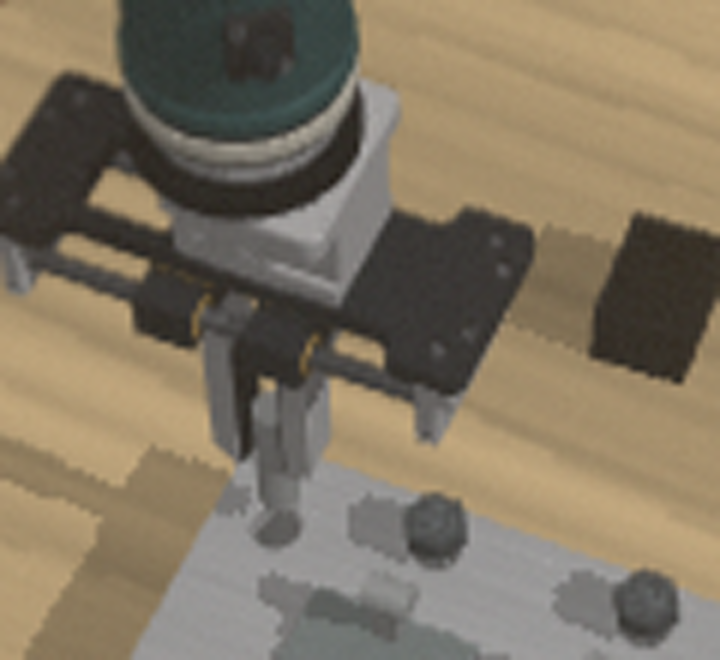

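View pics/t2.png

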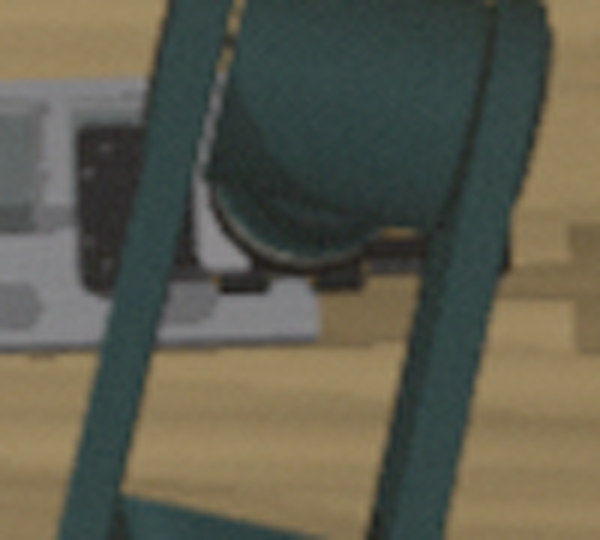

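```bash
python3 - <<'E'
from h import *
np.set_printoptions(precision=4,suppress=True)
s=load("s2")
im=s["image"].astype(int)
# dowel visible edges per row
crop(s,230,190,262,226,16,"pics/s2b.png")
for c in ([.6203,-.0735,.0595],[.6213,-.0717,.0595]):
    th=np.linspace(0,2*np.pi,16,endpoint=False)
    q=proj(s,np.array(c)+np.c_[.008*np.cos(th),.008*np.sin(th),0*th]); print(q.min(0),q.max(0),(q.min(0)-[230,190]+.5)*16,(q.max(0)-[230,190]+.5)*16)
E
```

```text
[241.5804 209.1011] [248.675  215.0795] [193.2868 313.6175] [306.8007 409.2714]
[242.0753 209.7325] [249.1758 215.7202] [201.2046 323.7197] [314.813  419.5229]
```

View pics/s2b.png

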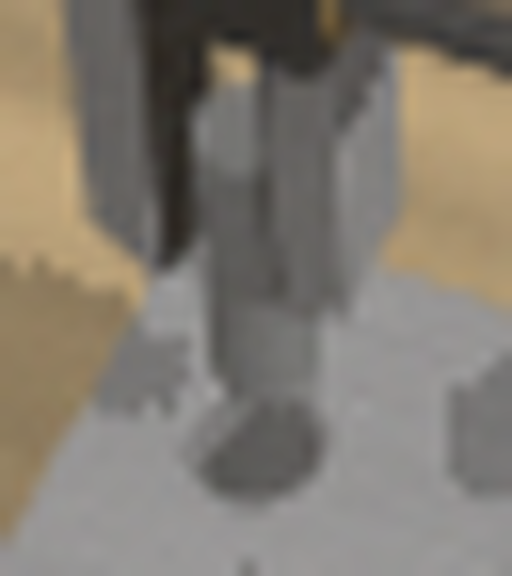

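```bash
python3 -m inch '[{"linear":[0,0,-0.1],"twist":0,"gripper":0},{"linear":[0,0,-0.17],"twist":0,"gripper":0},{"linear":[0,0,-0.17],"twist":0,"gripper":0}]'
python3 -m inch '[{"linear":[0,0,-0.015],"twist":0,"gripper":0},{"linear":[0,0,-0.03],"twist":0,"gripper":0},{"linear":[0,0,-0.045],"twist":0,"gripper":0}]'
python3 - <<'E'
from bench import robot
from h import *
s=robot.snapshot("scene"); np.savez("s3.npz",**s); crop(s,230,190,262,226,16,"pics/s3.png")
print(robot.get_obs()["tool_pos"],robot.get_obs()["wrist_force"])
E
```

```text
time: 4.25
tool_pos: [0.6201, -0.0727, 0.0947]
ee_rot: [-3.141, 0.003, 0.053]
wrist_force: [0.5, -0.4, -0.4]
width: 0.0153
time: 4.5
tool_pos: [0.6215, -0.073, 0.0927]
ee_rot: [3.14, -0.001, 0.054]
wrist_force: [-0.4, -0.6, 0.4]
width: 0.0153
[ 0.62138432 -0.07304328  0.09204085] [-0.23031858 -1.8342656  -1.02307791]
```

View pics/s3.png

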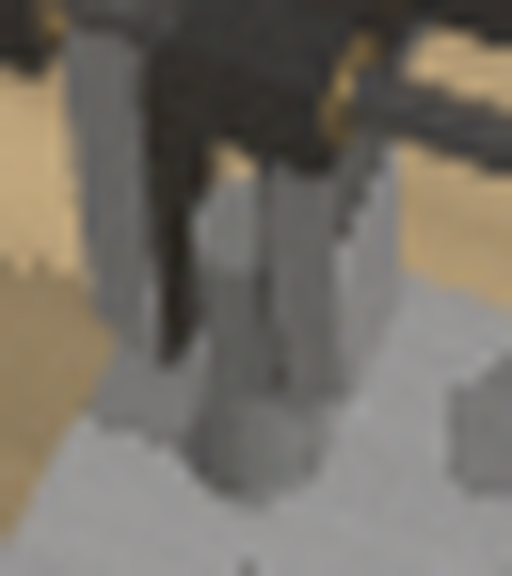

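```bash
python3 -m inch '[{"linear":[0,0,-0.015],"twist":0,"gripper":0},{"linear":[0,0,-0.03],"twist":0,"gripper":0},{"linear":[0,0,-0.03],"twist":0,"gripper":0}]'
python3 -m inch '[{"linear":[0,0,-0.015],"twist":0,"gripper":0},{"linear":[0,0,-0.03],"twist":0,"gripper":0},{"linear":[0,0,-0.03],"twist":0,"gripper":0}]'
```

```text
time: 4.8
tool_pos: [0.6213, -0.073, 0.0887]
ee_rot: [3.141, -0.0, 0.053]
wrist_force: [0.9, -1.6, -0.4]
width: 0.015
time: 5.05
tool_pos: [0.6212, -0.073, 0.0858]
ee_rot: [3.141, -0.0, 0.053]
wrist_force: [0.6, -2.3, -0.7]
width: 0.0153
```

```bash
python3 -m inch '[{"linear":[0,-0.005,-0.03],"twist":0,"gripper":0},{"linear":[0,-0.005,-0.07],"twist":0,"gripper":0},{"linear":[0,-0.005,-0.1],"twist":0,"gripper":0},{"linear":[0,-0.005,-0.1],"twist":0,"gripper":0}]'
python3 -m inch '[{"linear":[0,-0.005,-0.04],"twist":0,"gripper":0},{"linear":[0,-0.005,-0.08],"twist":0,"gripper":0},{"linear":[0,-0.005,-0.08],"twist":0,"gripper":0}]'
```

```text
time: 5.38
tool_pos: [0.6208, -0.0732, 0.0748]
ee_rot: [3.141, 0.001, 0.054]
wrist_force: [1.0, -2.6, -2.2]
width: 0.015
time: 5.63
tool_pos: [0.6207, -0.0733, 0.0667]
ee_rot: [-3.141, 0.001, 0.054]
wrist_force: [0.9, -2.4, -1.8]
width: 0.0152
```

```bash
python3 -m inch '[{"linear":[0,0,0],"twist":0,"gripper":0.35},{"linear":[0,0,0],"twist":0,"gripper":0.35},{"linear":[0,0,0],"twist":0,"gripper":0.35},{"linear":[0,0,0],"twist":0,"gripper":0.35},{"linear":[0,0,0],"twist":0,"gripper":0.35},{"linear":[0,0,0.3],"twist":0,"gripper":0.35},{"linear":[0,0,0.6],"twist":0,"gripper":0.35},{"linear":[0,0,0.8],"twist":0,"gripper":0.35},{"linear":[0,0,0.8],"twist":0,"gripper":0.35}]'
python3 - <<'E'
from bench import robot
from h import *
s=robot.snapshot("scene"); np.savez("s4.npz",**s); crop(s,210,160,310,235,7,"pics/s4.png")
print(robot.get_obs()["tool_pos"],robot.get_obs()["wrist_force"])
E
```

```text
time: 6.38
tool_pos: [0.6241, -0.0741, 0.1547]
ee_rot: [3.139, -0.011, 0.054]
wrist_force: [0.3, -0.6, 1.7]
width: 0.0329
[ 0.62296803 -0.07386679  0.15168913] [-0.15038471 -0.09353215  0.47517893]
```

View pics/s4.png

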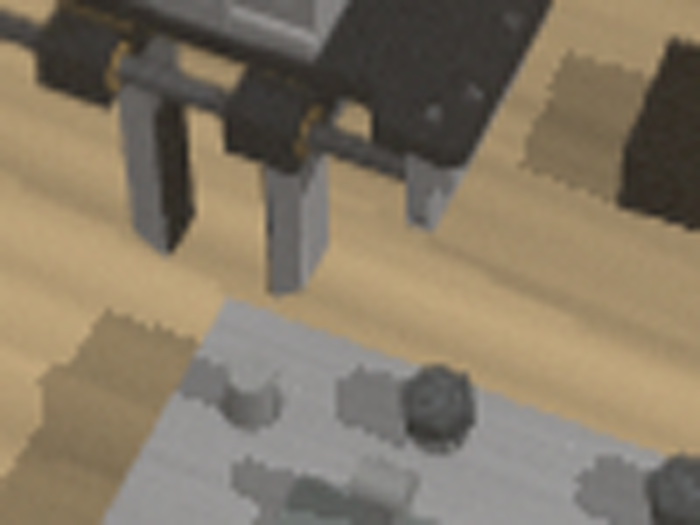

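```bash
python3 - <<'E'
from h import *
s=load("s4"); print(proj(s,[[.621,-.0725,.06],[.621,-.0725,.073]]), (np.array([250,378])+.5)/7-.5+[210,160])
d=load("s4")["depth"]; print(cast(s,[[245.2,213.4]],.06))
E
python3 -m inch '[{"linear":[-0.3,0.3,0],"twist":0,"gripper":0.5},{"linear":[-0.6,0.6,0],"twist":0,"gripper":0.5},{"linear":[-0.96,1,0],"twist":0,"gripper":0.5},{"linear":[-0.96,1,0],"twist":0,"gripper":0.5}]'
python3 -m inch '[{"linear":[-0.3,0.3,0],"twist":0,"gripper":0.5},{"linear":[-0.6,0.6,0],"twist":0,"gripper":0.5},{"linear":[-0.96,0.95,0],"twist":0,"gripper":0.5},{"linear":[-0.96,1,0],"twist":0,"gripper":0.5},{"linear":[-0.96,1,0],"twist":0,"gripper":0.5}]'
python3 -m inch '[{"linear":[0,0.09,-0.1],"twist":0,"gripper":0.5},{"linear":[0,0.09,-0.1],"twist":0,"gripper":0.5},{"linear":[0,0.09,-0.1],"twist":0,"gripper":0.5},{"linear":[0,0.09,-0.1],"twist":0,"gripper":0.5}]'
```

```text
[[245.3628042  212.36051028]
 [245.10104534 209.1967329 ]] [245.28571429 213.57142857]
[[ 0.62360576 -0.07152212  0.06      ]]
time: 6.77
tool_pos: [0.5206, 0.0297, 0.1454]
ee_rot: [-3.139, 0.006, 0.056]
wrist_force: [1.0, 0.4, 0.4]
width: 0.0471
time: 7.18
tool_pos: [0.4266, 0.1283, 0.1466]
ee_rot: [-3.141, 0.002, 0.058]
wrist_force: [1.1, 0.1, 0.0]
width: 0.0472
time: 7.52
tool_pos: [0.4296, 0.1346, 0.1372]
ee_rot: [3.141, 0.002, 0.052]
wrist_force: [0.1, -0.3, 0.0]
width: 0.0468
```

Dowel 1 is fully down (top lies at about (245.3,213.6) and 212.4 expected for z=0.06). Now I'll check the pose over dowel 0.

```bash
python3 - <<'E'
from bench import robot
from h import *
s=robot.snapshot("scene"); crop(s,280,80,420,220,5,"pics/s5.png")
print(robot.get_obs()["tool_pos"])
E
```

```text
[0.4297573  0.13466209 0.13751542]
```

View pics/s5.png

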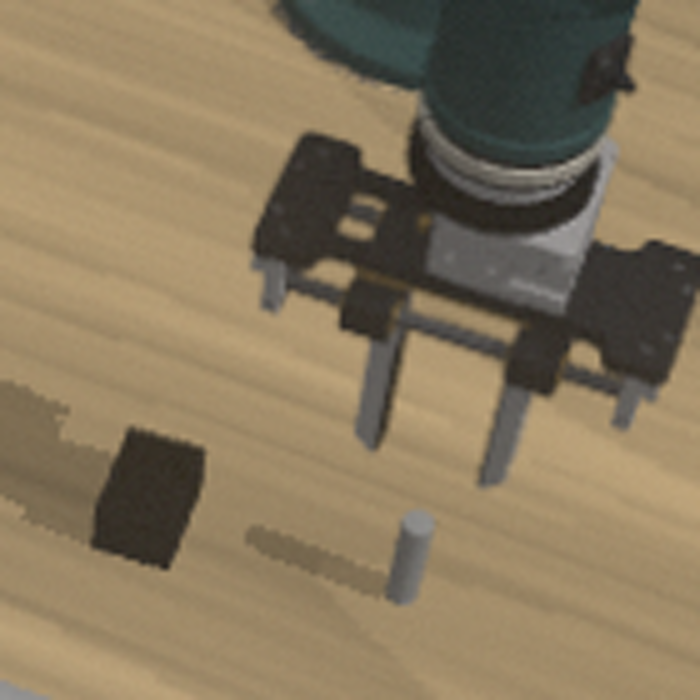

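The dowel stands between the fingers (its top at crop (417,522)).

```bash
python3 -m inch '[{"linear":[0,0.01,-0.3],"twist":0,"gripper":0.5},{"linear":[0,0.01,-0.6],"twist":0,"gripper":0.5},{"linear":[0,0.01,-0.84],"twist":0,"gripper":0.5},{"linear":[0,0.01,-0.84],"twist":0,"gripper":0.5},{"linear":[0,0.01,-0.84],"twist":0,"gripper":0.5}]'
python3 -m inch '[{"linear":[0,0,0],"twist":0,"gripper":0},{"linear":[0,0,0],"twist":0,"gripper":0},{"linear":[0,0,0],"twist":0,"gripper":0},{"linear":[0,0,0],"twist":0,"gripper":0},{"linear":[0,0,0],"twist":0,"gripper":0},{"linear":[0,0,0],"twist":0,"gripper":0},{"linear":[0,0,0],"twist":0,"gripper":0},{"linear":[0,0,0],"twist":0,"gripper":0}]'
```

```text
time: 7.98
tool_pos: [0.4285, 0.1357, 0.0531]
ee_rot: [3.141, 0.003, 0.053]
wrist_force: [1.0, 0.7, -0.3]
width: 0.0466
time: 8.65
tool_pos: [0.4298, 0.1364, 0.0549]
ee_rot: [3.141, -0.002, 0.054]
wrist_force: [-0.4, -0.4, 5.4]
width: 0.0155
```

```bash
python3 -m inch '[{"linear":[0,0,0.3],"twist":0,"gripper":0},{"linear":[0,0,0.6],"twist":0,"gripper":0},{"linear":[0,0,0.7],"twist":0,"gripper":0},{"linear":[0.3,0.1,0.7],"twist":0,"gripper":0},{"linear":[0.6,0.25,0.7],"twist":0,"gripper":0},{"linear":[0.9,0.4,0.7],"twist":0,"gripper":0},{"linear":[0.9,0.4,0.7],"twist":0,"gripper":0}]'
python3 -m inch '[{"linear":[0.3,0.15,0],"twist":0,"gripper":0},{"linear":[0.6,0.3,0],"twist":0,"gripper":0},{"linear":[0.865,0.398,0],"twist":0,"gripper":0},{"linear":[0.865,0.398,0],"twist":0,"gripper":0},{"linear":[0.865,0.398,-0.15],"twist":0,"gripper":0},{"linear":[0.865,0.398,-0.25],"twist":0,"gripper":0},{"linear":[0.865,0.398,-0.25],"twist":0,"gripper":0},{"linear":[0.865,0.398,-0.25],"twist":0,"gripper":0}]'
python3 - <<'E'
from bench import robot
from h import *
s=robot.snapshot("scene"); np.savez("s6.npz",**s); crop(s,340,220,390,280,10,"pics/s6.png")
print(robot.get_obs()["tool_pos"],robot.get_obs()["wrist_force"])
E
```

```text
time: 9.23
tool_pos: [0.5226, 0.1781, 0.1212]
ee_rot: [-3.141, 0.0, 0.054]
wrist_force: [0.2, -0.5, -1.8]
width: 0.0154
time: 9.9
tool_pos: [0.6041, 0.2157, 0.0977]
ee_rot: [3.141, 0.003, 0.053]
wrist_force: [-1.3, -0.2, -0.8]
width: 0.0154
[0.6046425  0.21583227 0.09864282] [-0.14140799  0.06458928 -1.31866448]
```

View pics/s6.png

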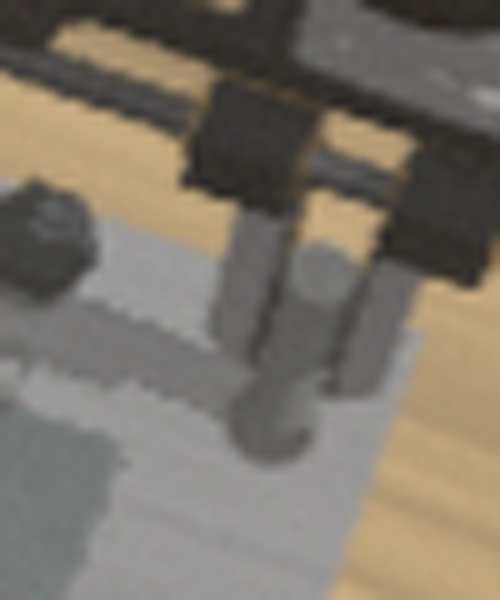

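```bash
python3 -m inch '[{"linear":[0,0,-0.02],"twist":0,"gripper":0},{"linear":[0,0,-0.04],"twist":0,"gripper":0},{"linear":[0,0,-0.05],"twist":0,"gripper":0},{"linear":[0,0,-0.05],"twist":0,"gripper":0}]'
python3 -m inch '[{"linear":[0,0,-0.015],"twist":0,"gripper":0},{"linear":[0,0,-0.03],"twist":0,"gripper":0},{"linear":[0,0,-0.03],"twist":0,"gripper":0}]'
```

```text
time: 10.28
tool_pos: [0.6058, 0.2162, 0.0948]
ee_rot: [-3.142, -0.001, 0.054]
wrist_force: [1.8, 0.2, 0.7]
width: 0.0151
time: 10.53
tool_pos: [0.6064, 0.216, 0.0918]
ee_rot: [3.141, -0.002, 0.053]
wrist_force: [0.7, -1.5, -0.7]
width: 0.0153
```

```bash
python3 -m inch '[{"linear":[0,-0.003,-0.015],"twist":0,"gripper":0},{"linear":[0,-0.003,-0.03],"twist":0,"gripper":0},{"linear":[0,-0.003,-0.03],"twist":0,"gripper":0}]'
python3 -m inch '[{"linear":[0,0,-0.015],"twist":0,"gripper":0},{"linear":[0,0,-0.03],"twist":0,"gripper":0},{"linear":[0,0,-0.03],"twist":0,"gripper":0}]'
```

```text
time: 10.78
tool_pos: [0.6061, 0.2156, 0.0874]
ee_rot: [3.141, -0.001, 0.053]
wrist_force: [1.9, -1.7, -1.0]
width: 0.0154
time: 11.03
tool_pos: [0.6061, 0.2157, 0.0847]
ee_rot: [3.141, -0.001, 0.053]
wrist_force: [3.1, -1.1, 0.1]
width: 0.0153
```

```bash
python3 -m inch '[{"linear":[0.008,-0.003,-0.03],"twist":0,"gripper":0},{"linear":[0.008,-0.003,-0.07],"twist":0,"gripper":0},{"linear":[0.008,-0.003,-0.1],"twist":0,"gripper":0},{"linear":[0.008,-0.003,-0.1],"twist":0,"gripper":0}]'
python3 -m inch '[{"linear":[0,0,-0.04],"twist":0,"gripper":0},{"linear":[0,0,-0.08],"twist":0,"gripper":0},{"linear":[0,0,-0.08],"twist":0,"gripper":0}]'
python3 -m inch '[{"linear":[0,0,0],"twist":0,"gripper":0.35},{"linear":[0,0,0],"twist":0,"gripper":0.35},{"linear":[0,0,0],"twist":0,"gripper":0.35},{"linear":[0,0,0],"twist":0,"gripper":0.35},{"linear":[0,0,0],"twist":0,"gripper":0.35},{"linear":[0,0,0.3],"twist":0,"gripper":0.35},{"linear":[0,0,0.6],"twist":0,"gripper":0.35},{"linear":[0,0,0.8],"twist":0,"gripper":0.35},{"linear":[0,0,0.8],"twist":0,"gripper":0}]'
python3 - <<'E'
from bench import robot
from h import *
s=robot.snapshot("scene"); np.savez("s7.npz",**s); crop(s,320,190,400,290,7,"pics/s7.png")
print(robot.get_obs()["tool_pos"],robot.get_obs()["wrist_force"])
E
```

```text
time: 11.37
tool_pos: [0.6062, 0.2154, 0.0738]
ee_rot: [3.141, 0.001, 0.054]
wrist_force: [2.9, -0.8, -3.7]
width: 0.0153
time: 11.62
tool_pos: [0.6063, 0.2155, 0.0659]
ee_rot: [3.141, 0.001, 0.054]
wrist_force: [3.1, -1.0, -3.1]
width: 0.0154
time: 12.37
tool_pos: [0.6092, 0.2165, 0.1538]
ee_rot: [-3.139, -0.011, 0.054]
wrist_force: [1.2, 0.4, 0.7]
width: 0.0288
[0.60810025 0.21616827 0.15076138] [ 0.65560018 -1.04994219 -0.85126848]
```

View pics/s7.png

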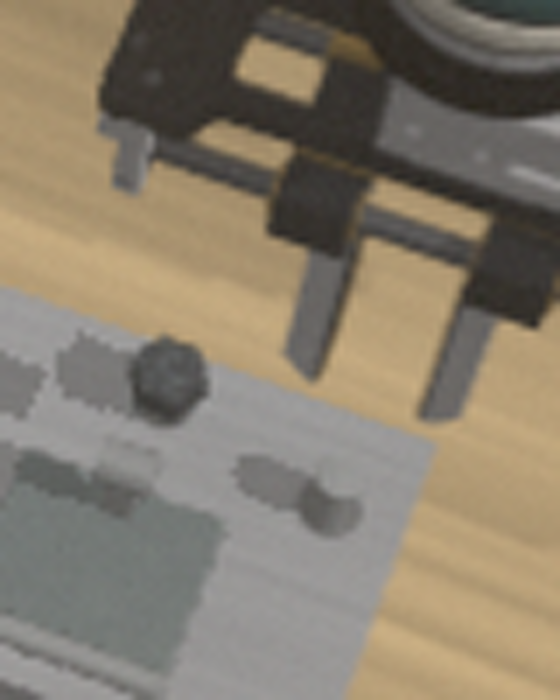

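```bash
python3 -m inch '[{"linear":[0,-0.3,0],"twist":0,"gripper":0},{"linear":[-0.125,-0.6,0],"twist":0,"gripper":0},{"linear":[-0.125,-0.6,0],"twist":0,"gripper":0},{"linear":[-0.125,-0.6,-0.2],"twist":0,"gripper":0},{"linear":[-0.125,-0.6,-0.4],"twist":0,"gripper":0},{"linear":[-0.125,-0.6,-0.55],"twist":0,"gripper":0},{"linear":[-0.125,-0.6,-0.6],"twist":0,"gripper":0},{"linear":[-0.125,-0.6,-0.6],"twist":0,"gripper":0},{"linear":[-0.125,-0.6,-0.6],"twist":0,"gripper":0}]'
python3 -m inch '[{"linear":[0,0,-0.02],"twist":0,"gripper":0},{"linear":[0,0,-0.04],"twist":0,"gripper":0},{"linear":[0,0,-0.04],"twist":0,"gripper":0}]'
python3 -m inch '[{"linear":[0,0,-0.01],"twist":0,"gripper":0},{"linear":[0,0,-0.01],"twist":0,"gripper":0},{"linear":[0,0,-0.01],"twist":0,"gripper":0}]'
```

```text
time: 13.17
tool_pos: [0.5938, 0.1558, 0.0865]
ee_rot: [3.142, 0.001, 0.054]
wrist_force: [-0.6, -0.1, 0.5]
width: 0.0003
time: 13.42
tool_pos: [0.5942, 0.1557, 0.0833]
ee_rot: [-3.142, -0.001, 0.054]
wrist_force: [-0.1, -0.0, -0.1]
width: 0.0005
time: 13.67
tool_pos: [0.594, 0.1556, 0.0821]
ee_rot: [3.142, -0.0, 0.054]
wrist_force: [0.3, -0.8, -0.4]
width: 0.0004
```

```bash
python3 -m inch '[{"linear":[0,0,-0.01],"twist":0,"gripper":0},{"linear":[0,0,-0.01],"twist":0,"gripper":0},{"linear":[0,0,-0.01],"twist":0,"gripper":0}]'
python3 -m inch '[{"linear":[0,0,-0.01],"twist":0,"gripper":0},{"linear":[0,0,-0.01],"twist":0,"gripper":0},{"linear":[0,0,-0.01],"twist":0,"gripper":0}]'
```

```text
time: 13.92
tool_pos: [0.5941, 0.1557, 0.0821]
ee_rot: [-3.142, -0.001, 0.054]
wrist_force: [-2.6, -0.7, 5.3]
width: 0.0006
time: 14.17
tool_pos: [0.5942, 0.1556, 0.082]
ee_rot: [-3.142, -0.001, 0.054]
wrist_force: [-3.5, 0.1, 8.2]
width: 0.0003
```

```bash
python3 -m inch '[{"linear":[0,0,0.2],"twist":0,"gripper":0},{"linear":[0.01,-0.2,0.25],"twist":0,"gripper":0},{"linear":[0.03,-0.5,0.25],"twist":0,"gripper":0},{"linear":[0.045,-0.85,0.25],"twist":0,"gripper":0},{"linear":[0.045,-0.85,0.25],"twist":0,"gripper":0},{"linear":[0.045,-0.85,0.15],"twist":0,"gripper":0},{"linear":[0.045,-0.85,0.05],"twist":0,"gripper":0},{"linear":[0.045,-0.85,0.03],"twist":0,"gripper":0},{"linear":[0.045,-0.85,0.03],"twist":0,"gripper":0}]'
python3 -m inch '[{"linear":[0,0,-0.01],"twist":0,"gripper":0},{"linear":[0,0,-0.02],"twist":0,"gripper":0},{"linear":[0,0,-0.03],"twist":0,"gripper":0},{"linear":[0,0,-0.03],"twist":0,"gripper":0}]'
```

```text
time: 14.92
tool_pos: [0.5981, 0.0714, 0.0821]
ee_rot: [3.141, 0.001, 0.055]
wrist_force: [0.6, -2.0, 2.9]
width: 0.0003
time: 15.25
tool_pos: [0.5982, 0.0714, 0.0819]
ee_rot: [3.141, -0.0, 0.055]
wrist_force: [-3.7, -2.0, 11.6]
width: 0.0004
```

```bash
python3 -m inch '[{"linear":[0,0,0.2],"twist":0,"gripper":0},{"linear":[0.01,-0.2,0.25],"twist":0,"gripper":0},{"linear":[0.03,-0.5,0.25],"twist":0,"gripper":0},{"linear":[0.045,-0.85,0.25],"twist":0,"gripper":0},{"linear":[0.045,-0.85,0.25],"twist":0,"gripper":0},{"linear":[0.045,-0.85,0.15],"twist":0,"gripper":0},{"linear":[0.045,-0.85,0.05],"twist":0,"gripper":0},{"linear":[0.045,-0.85,0.03],"twist":0,"gripper":0},{"linear":[0.045,-0.85,0.03],"twist":0,"gripper":0}]'
python3 -m inch '[{"linear":[0,0,-0.01],"twist":0,"gripper":0},{"linear":[0,0,-0.02],"twist":0,"gripper":0},{"linear":[0,0,-0.03],"twist":0,"gripper":0},{"linear":[0,0,-0.03],"twist":0,"gripper":0}]'
```

```text
time: 16.0
tool_pos: [0.6017, -0.0127, 0.0806]
ee_rot: [-3.141, 0.004, 0.056]
wrist_force: [0.4, 0.5, -0.4]
width: 0.0008
time: 16.33
tool_pos: [0.6029, -0.0141, 0.08]
ee_rot: [3.142, -0.0, 0.054]
wrist_force: [-0.6, 0.6, -0.4]
width: 0.0001
```

```bash
python3 -m inch '[{"linear":[0,0,-0.015],"twist":0,"gripper":0},{"linear":[0,0,-0.03],"twist":0,"gripper":0},{"linear":[0,0,-0.03],"twist":0,"gripper":0}]'
python3 -m inch '[{"linear":[0,0,-0.015],"twist":0,"gripper":0},{"linear":[0,0,-0.03],"twist":0,"gripper":0},{"linear":[0,0,-0.03],"twist":0,"gripper":0}]'
python3 -m inch '[{"linear":[0,0,-0.01],"twist":0,"gripper":0},{"linear":[0,0,-0.02],"twist":0,"gripper":0},{"linear":[0,0,-0.02],"twist":0,"gripper":0}]'
```

```text
time: 16.58
tool_pos: [0.6032, -0.0143, 0.0773]
ee_rot: [-3.141, -0.001, 0.053]
wrist_force: [0.0, 0.1, 1.0]
width: 0.0007
time: 16.83
tool_pos: [0.6032, -0.0143, 0.0743]
ee_rot: [-3.141, -0.001, 0.054]
wrist_force: [-0.1, 0.7, 3.4]
width: 0.0006
time: 17.08
tool_pos: [0.6033, -0.0143, 0.0742]
ee_rot: [3.141, -0.001, 0.054]
wrist_force: [-3.5, 1.6, 10.1]
width: 0.0004
```

```bash
python3 -m inch '[{"linear":[0,0,0.3],"twist":0,"gripper":0},{"linear":[0,0,0.7],"twist":0,"gripper":0.4},{"linear":[0.43,0.023,0.7],"twist":0,"gripper":0.4},{"linear":[0.43,0.023,0.7],"twist":0,"gripper":0.4},{"linear":[0.43,0.023,0.7],"twist":0,"gripper":0.4},{"linear":[0.43,0.023,0.7],"twist":0,"gripper":0.4}]'
python3 - <<'E'
from bench import robot
from h import *
t0=load("top0");s0=load("scene0")
T=lambda x,y:(180+(x+.5)/4-.5,155+(y+.5)/4-.5)
S=lambda x,y:(210+(x+.5)/3-.5,120+(y+.5)/3-.5)
print(tri([(t0,T(374,114)),(s0,S(165,326))]),cast(t0,[T(374,114)],.077),cast(s0,[S(165,325)],.077))
s=robot.snapshot("scene"); np.savez("s8.npz",**s); crop(s,200,130,390,290,4,"pics/s8.png")
print(robot.get_obs()["tool_pos"],robot.get_obs()["width"])
E
```

```text
time: 17.58
tool_pos: [0.6452, -0.0123, 0.1405]
ee_rot: [3.141, 0.003, 0.053]
wrist_force: [-0.1, 0.5, -0.5]
width: 0.0303
[ 0.64514943 -0.01225021  0.07123652] [[ 0.64445338 -0.01283909  0.077     ]] [[ 0.64722104 -0.01032532  0.077     ]]
[ 0.64485912 -0.01223957  0.14077148] 0.03415325616639169
```

View pics/s8.png

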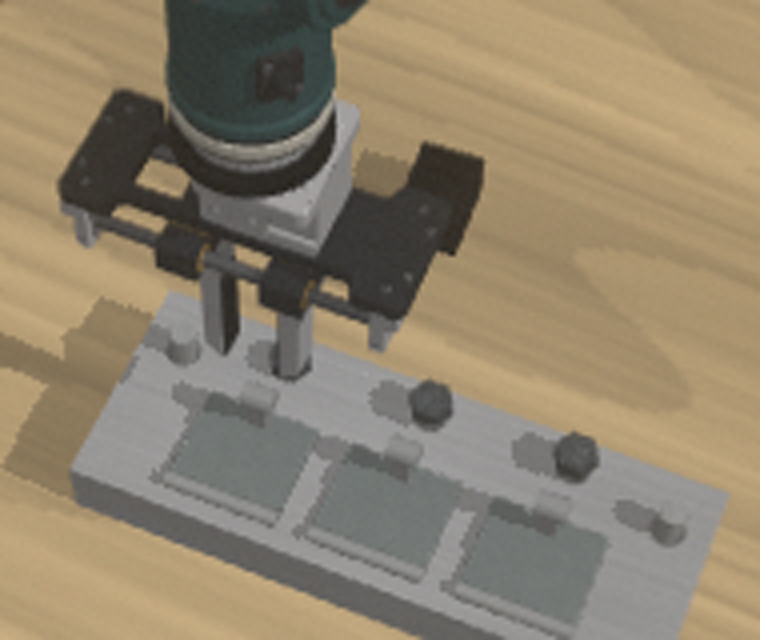

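The view shows the right bolt's fingers clear, both dowels at the same height as the bolts, and cover 2's bar at crop ~(258,400). Next I'll descend over it with the jaws across its ends.

```bash
python3 -m inch '[{"linear":[0,0,-0.2],"twist":0,"gripper":0.4},{"linear":[0,0,-0.4],"twist":0,"gripper":0.4},{"linear":[0,0,-0.55],"twist":0,"gripper":0.4},{"linear":[0,0,-0.65],"twist":0,"gripper":0.4},{"linear":[0,0,-0.65],"twist":0,"gripper":0.4},{"linear":[0,0,-0.65],"twist":0,"gripper":0.4}]'
python3 - <<'E'
from bench import robot
from h import *
s=robot.snapshot("scene"); np.savez("s9.npz",**s); crop(s,215,180,315,260,7,"pics/s9.png")
print(robot.get_obs()["tool_pos"],robot.get_obs()["wrist_force"])
E
```

```text
time: 18.13
tool_pos: [0.6451, -0.0121, 0.0767]
ee_rot: [3.142, 0.001, 0.053]
wrist_force: [0.1, -0.0, -0.2]
width: 0.0376
[ 0.64600973 -0.01221118  0.07790842] [-0.57463785 -0.2697123   0.54349873]
```

View pics/s9.png

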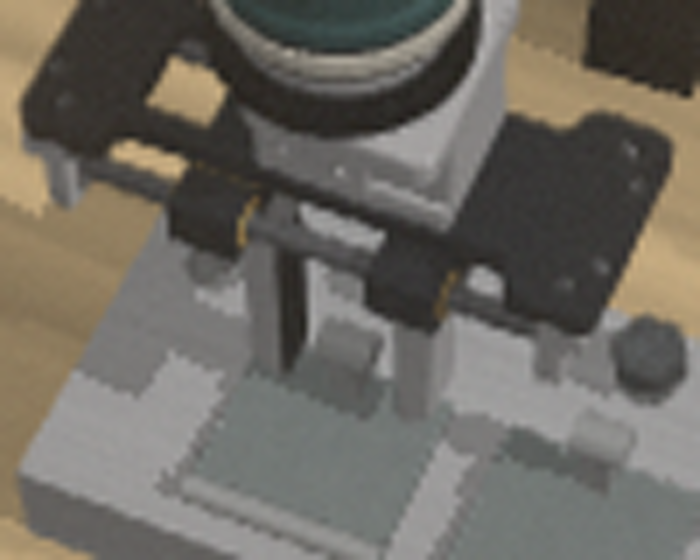

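The bar (crop ~(350,345)) sits between the fingers, so I'll close.

```bash
python3 -m inch '[{"linear":[0,0,0],"twist":0,"gripper":0},{"linear":[0,0,0],"twist":0,"gripper":0},{"linear":[0,0,0],"twist":0,"gripper":0},{"linear":[0,0,0],"twist":0,"gripper":0},{"linear":[0,0,0],"twist":0,"gripper":0},{"linear":[0,0,0],"twist":0,"gripper":0},{"linear":[0,0,0],"twist":0,"gripper":0}]'
python3 - <<'E'
import numpy as np
a0=np.arctan2(30,52);r=np.hypot(30,52)
for th in np.arange(.1,1.01,.1):
    dx=52-r*np.cos(a0+th); dz=r*np.sin(a0+th)-30
    print(round(th,2),np.round([dx*.9986/100,dx*.0535/100,dz/100],3))
E
```

```text
time: 18.77
tool_pos: [0.6466, -0.0133, 0.0782]
ee_rot: [3.139, -0.002, 0.053]
wrist_force: [0.1, -5.0, 4.3]
width: 0.0171
0.1 [0.033 0.002 0.05 ]
0.2 [0.07  0.004 0.097]
0.3 [0.112 0.006 0.14 ]
0.4 [0.158 0.008 0.179]
0.5 [0.207 0.011 0.213]
0.6 [0.26  0.014 0.241]
0.7 [0.315 0.017 0.264]
0.8 [0.372 0.02  0.282]
0.9 [0.431 0.023 0.294]
1.0 [0.491 0.026 0.3  ]
```

```bash
python3 -m inch '[{"linear":[0.033,-0.006,0.05],"twist":0,"gripper":0},{"linear":[0.07,-0.004,0.097],"twist":0,"gripper":0},{"linear":[0.112,-0.002,0.14],"twist":0,"gripper":0},{"linear":[0.112,-0.002,0.14],"twist":0,"gripper":0},{"linear":[0.112,-0.002,0.14],"twist":0,"gripper":0}]'
python3 - <<'E'
from bench import robot
from h import *
s=robot.snapshot("scene"); crop(s,215,180,315,260,7,"pics/s10.png")
E
```

```text
time: 19.18
tool_pos: [0.6563, -0.0128, 0.09]
ee_rot: [3.141, 0.004, 0.053]
wrist_force: [-1.6, -4.4, -1.4]
width: 0.0176
```

View pics/s10.png

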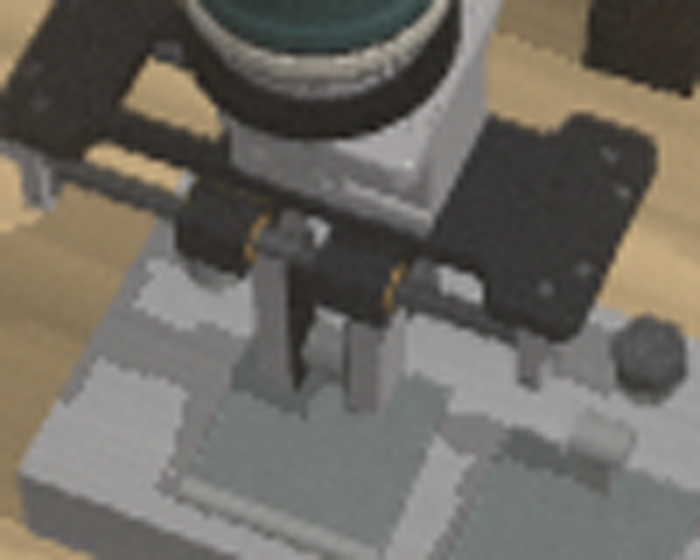

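```bash
python3 -m inch '[{"linear":[0.046,0.002,0.039],"twist":0,"gripper":0},{"linear":[0.095,0.005,0.073],"twist":0,"gripper":0},{"linear":[0.148,0.008,0.101],"twist":0,"gripper":0},{"linear":[0.148,0.008,0.101],"twist":0,"gripper":0}]'
python3 -m inch '[{"linear":[0.055,0.003,0.023],"twist":0,"gripper":0},{"linear":[0.112,0.006,0.041],"twist":0,"gripper":0},{"linear":[0.171,0.009,0.053],"twist":0,"gripper":0},{"linear":[0.201,0.01,0.057],"twist":0,"gripper":0},{"linear":[0.201,0.01,0.057],"twist":0,"gripper":0},{"linear":[0.201,0.01,0.057],"twist":0,"gripper":0}]'
python3 - <<'E'
from bench import robot
from h import *
s=robot.snapshot("scene"); np.savez("s11.npz",**s); crop(s,200,130,390,290,4,"pics/s11.png")
t=robot.snapshot("top"); np.savez("t11.npz",**t); crop(t,180,130,360,275,4,"pics/t11.png")
o=robot.get_obs(); print(o["tool_pos"],o["wrist_force"],o["width"])
E
```

```text
time: 19.57
tool_pos: [0.6715, -0.012, 0.1003]
ee_rot: [3.141, 0.003, 0.053]
wrist_force: [-2.3, -5.1, -1.1]
width: 0.0178
time: 20.07
tool_pos: [0.6915, -0.0109, 0.1064]
ee_rot: [3.141, 0.003, 0.053]
wrist_force: [-1.9, -4.5, 0.6]
width: 0.0172
[ 0.69138066 -0.01090107  0.10633802] [-1.31399324 -4.76855854 -0.8109975 ] 0.017581022928175826
```

View pics/s11.png

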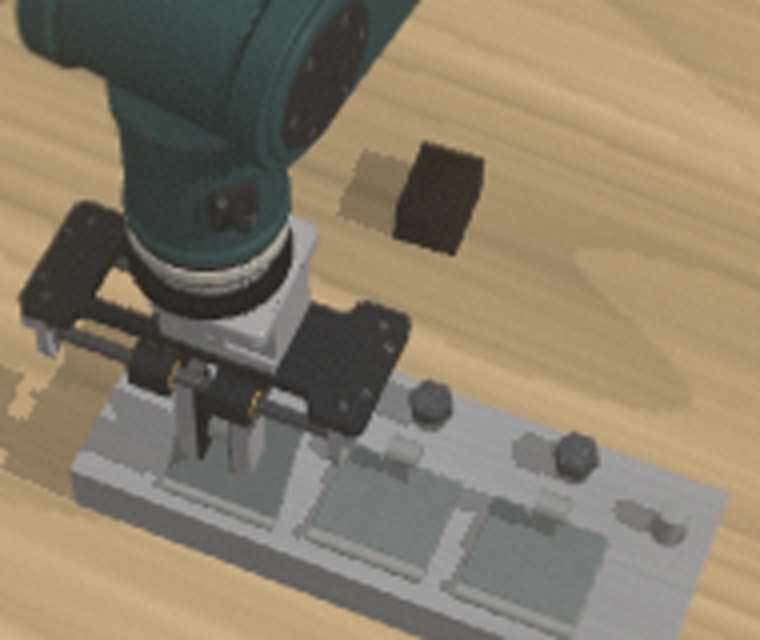

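View pics/t11.png

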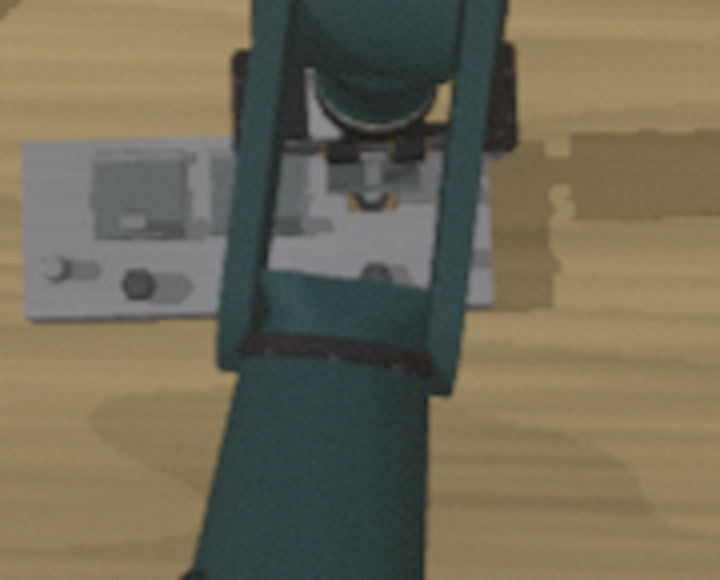

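```bash
python3 - <<'E'
from h import *
s=load("s11");t=load("t11");crop(s,225,205,285,270,11,"pics/s11b.png");crop(t,245,160,310,210,11,"pics/t11b.png")
# predicted cover near edge for several angles
c,sn=.9986,.0535
bar=np.array([.6457,-.0124,.07]); h=bar+np.array([.052*c,.052*sn,-.03])
for th in(0,.6,.8,.95):
  P=[]
  for dy in(-.033,.033):
    for L,z in((.06,.0055),):
      x=-(L*np.cos(th)-z*np.sin(th)); zz=L*np.sin(th)+z*np.cos(th)
      P.append(h+[x*c-dy*sn,x*sn+dy*c,zz])
  a=proj(s,P);b=proj(t,P)
  print(th,((a-[225,205]+.5)*11).round().tolist(),((b-[245,160]+.5)*11).round().tolist())
E
```

```text
0 [[306.0, 243.0], [605.0, 354.0]] [[437.0, 301.0], [188.0, 309.0]]
0.6 [[272.0, 210.0], [579.0, 325.0]] [[441.0, 229.0], [184.0, 237.0]]
0.8 [[251.0, 222.0], [562.0, 338.0]] [[441.0, 190.0], [183.0, 198.0]]
0.95 [[234.0, 238.0], [547.0, 355.0]] [[441.0, 158.0], [182.0, 165.0]]
```

View pics/s11b.png

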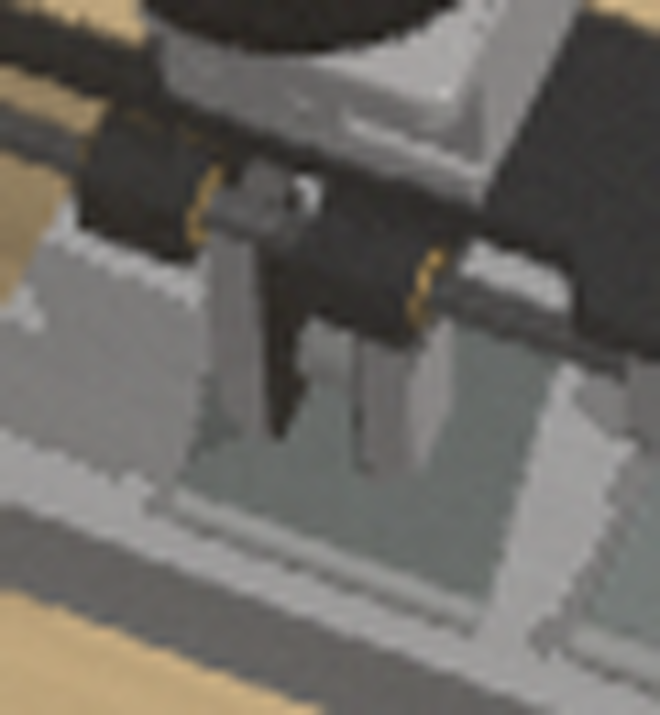

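View pics/t11b.png

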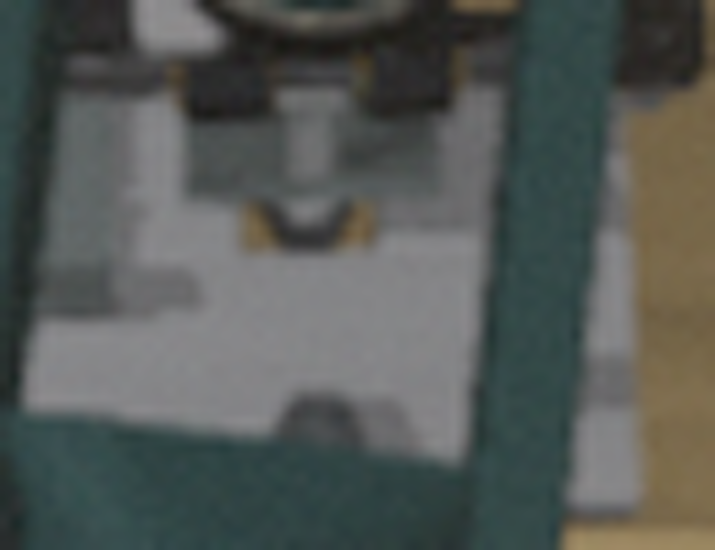

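```bash
python3 -m inch '[{"linear":[0.015,0.001,0.002],"twist":0,"gripper":0},{"linear":[0.03,0.001,0.003],"twist":0,"gripper":0},{"linear":[0.03,0.001,0.003],"twist":0,"gripper":0},{"linear":[0.03,0.001,0.003],"twist":0,"gripper":0},{"linear":[0.03,0.001,0.003],"twist":0,"gripper":0},{"linear":[0.03,0.001,0.003],"twist":0,"gripper":0},{"linear":[0.03,0.001,0.003],"twist":0,"gripper":0}]'
python3 - <<'E'
from bench import robot
from h import *
s=robot.snapshot("scene"); t=robot.snapshot("top")
cv2.imwrite("pics/s12.png",s["image"][:,:,::-1]);crop(t,180,130,360,275,4,"pics/t12.png")
s0=load("scene0");t0=load("top0")
for n,a,b in(("s",s,s0),("t",t,t0)): cv2.imwrite(f"pics/diff{n}.png",cv2.absdiff(a["image"],b["image"])*3)
o=robot.get_obs(); print(o["tool_pos"],o["wrist_force"],o["width"],o["joint_positions"])
E
```

```text
time: 20.75
tool_pos: [0.6941, -0.0108, 0.1067]
ee_rot: [3.141, 0.003, 0.053]
wrist_force: [-3.3, -4.8, 0.0]
width: 0.0173
[ 0.69408674 -0.01076585  0.10667907] [-2.27386386 -4.20297488  0.31023861] 0.017536474839724668 [-9.66982219e-02  4.55537665e-01  1.15504607e+00 -9.23076125e-04
  1.53420604e+00  1.42081971e+00]
```

View pics/s12.png

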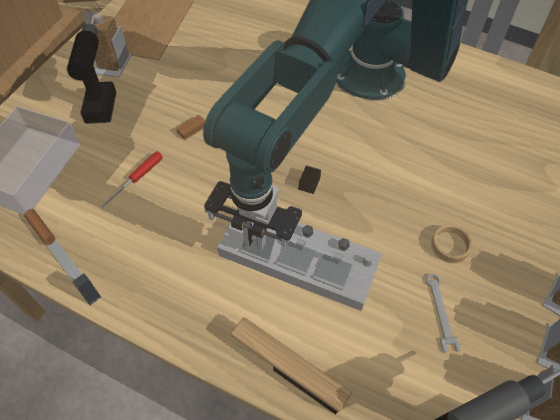

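View pics/t12.png

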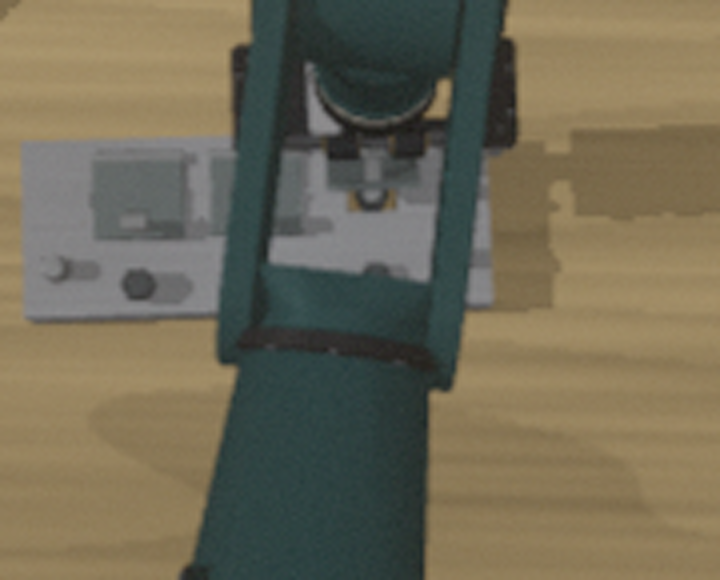

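View pics/diffs.png

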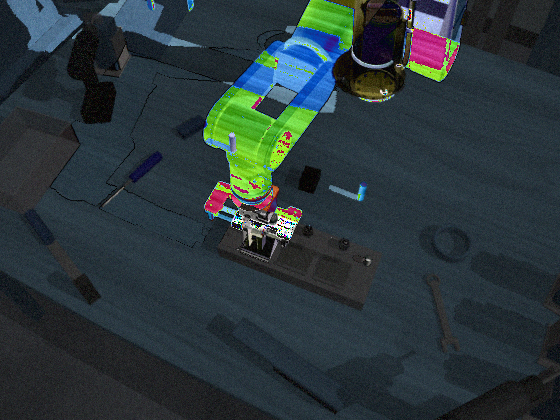

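The cover is open and held with its near edge at top-crop row ~187, further back than before. The other two covers are shut, and the difference image shows only the arm, dowels and cover 2 changed.

```bash
python3 -c "
from bench import robot
print(robot.close_job()); o=robot.get_obs(); print(o['time'],o['tool_pos'],o['width'],o['wrist_force'])"
```

```text
the job is handed in; nothing more can be done
None
the job is handed in; nothing more can be done
```

I finished the job at about 21 s of the 70 s allowed and handed it in while still holding the loose bolt's cover open. The system gave no verdict.

- **Dowels:** both are in their bores. The right one went into the right bore first, then the left one into the left bore. For the right dowel, the picture put its top within about 1 pixel (roughly 2–3 mm) of where 20 mm proud should be. The left one I judged only by eye; it stands about level with the bolts.
- **Bolts:** the left and middle bolts stood firm at 8 N and 12 N. The right bolt sank 8 mm to a hard stop, so it is the loose one.
- **Cover:** I lifted the right bolt's cover by its bar and was still holding it at the end. The gripper's travel puts it at about 1.0 rad. The top picture before the last small lift (0.95 rad commanded) read a little lower, about 0.85–0.9. Both are past half-way (0.785 rad). The fingers read 17.5 mm on the 18 mm bar, and the outside force on the tool was about 5 N.
- **Other things:** comparing the first and last scene pictures showed no change in the tray, offcut, tape, screwdriver or wrench. The other two covers were still shut.

No check failed; the one disagreement was in the cover angle. The arm hid the right dowel in the last pictures, so my last view of it is from before the lift.

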